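# Ready the lint cups and hold the tweezers at the mark

## Task

Nest the tall narrow lint cup upright in the wide cup and let go of it. Then pick up the sprung tweezers, squeeze them until the sprung arm stands between the two engraved lines on their gauge tongue (a tip gap of about 12 mm), and finish while still holding them steady at that gap, roughly level, with both tips just above the mouth of the nested cups, touching nothing but your fingers. Leave the canister, funnel, bowl and peg ring alone.

Things in the scene. Friction and masses are not known exactly. Their poses are not given: they have to be found in the camera images.
- cup_small: Tall narrow frosted acrylic lint cup with grey slits, 85 mm high, outer diameter 44 mm at the foot and 56 mm at the rim, open top, wall 3 mm, about 60 g. Loose, stands upright. Origin: centre of its underside, z up.
- cup_big: Low wide frosted acrylic cup of the same tapered shape, no slits, 55 mm high, outer diameter 62 mm at the foot and 84 mm at the rim, wall 4 mm, inner floor 5 mm above its underside and 54 mm across, 250 g. Loose, upright. Origin: centre of its underside, z up. Nested, the small cup stands on its floor and shows 35 mm above its rim.
- cup_small_rim (a point): Centre of the mouth of the tall narrow cup, 85 mm above its underside.
- tweezers: Sprung steel tweezers, 100 g, lying on edge: a V of two strips 140 mm long, 2 to 4 mm thick, 18 mm tall, joined at a round bow. Origin: underside, mid-length, z up; x runs along the middle line of the open V from bow pivot (x -70 mm) to tips (x +69 mm). The +y arm is part of this body, the -y arm is sprung. Held by the plates, the tips are 49 mm ahead of the fingers.
- tweezer_arm (a joint): Angle of the sprung arm about the bow pivot, rad: 0 = open (tip gap 34 mm), grows as squeezed, 0.155 = the mark (tip gap 12 mm), 0.238 = tips almost shut; springs back open when let go. Tip gap in mm is about 34 - 140 x angle.
- tip_fixed (a point): Tip of the +y arm of the tweezers, at mid height of the strip (9 mm above their underside).
- tip_sprung (a point): Tip of the sprung (-y) arm of the tweezers, at mid height of the strip (9 mm above their underside).
- tweezers_grip (a point): Squeeze here, along the tweezers' y: midpoint (x +20 mm, 9 mm above the underside) between two raised finger plates, 34 mm long, on the outsides of the arms, near the balance point. Width over the plates 36 mm open, 22 mm at the mark (plates then parallel). Spring: about 9 N a finger at the mark, about 5 N when squeezed by 6 mm.
- tweezers_mark (a point): Middle of the mark: on the top face of a thin aluminium gauge tongue (12 mm wide) fixed to the +y arm and reaching under the sprung arm, 50 mm ahead of the origin; two dark engraved lines 11.6 mm apart lie either side of this point. The sprung arm, 4 mm thick, stands midway between them at the mark (tip gap 12 mm).
- canister: Bystander: frosted canister with a hinged lid, 94 mm wide, 115 mm tall. Origin: centre of its underside.
- funnel: Bystander: blue plastic funnel standing mouth down, 96 mm wide, 95 mm tall. Origin: centre of its underside.
- bowl: Bystander: low white ceramic bowl, 120 mm wide, 45 mm tall. Origin: centre of its underside.
- peg_ring: Bystander: flat steel peg ring, 100 mm wide, 8 mm tall. Origin: centre of its underside.

How it is judged (in metres and radians):
On the way, in this order (a step that is already met when the one before it is completed fails the run):
1. the narrow cup stands nested in the wide cup, let go (horizontal distance between cup_small and cup_big below 0.008 m and z of cup_small in the frame of cup_big between 0.002 and 0.008 m and angle between each of cup_small, cup_big's own z axis and vertical below 0.1 rad and height (world z) of cup_big below 0.006 m and contact force between the fingers and cup_small below 0.1 N), for 0.2 s.
2. the tweezers are lifted clear of the ledge (height (world z) of tip_fixed above 0.05 m), for 0.2 s.
At the end, for the whole second after the job is handed in: Narrow cup upright on the wide cup's floor, axes within 8 mm, wide cup on the ledge. Fingers hold the tweezers still, within 0.35 rad of level, touching no cup, sprung arm at 0.155 +-0.025 rad (gap 12 +-3.5 mm), both tips within 28 mm of the narrow cup's axis, 12 to 90 mm above its rim (all of step 1 and value of joint tweezer_arm between 0.13 and 0.18 rad and velocity of joint tweezer_arm between -0.05 and 0.05 rad/s and linear speed of tweezers below 0.03 m/s and angle between tweezers's own z axis and vertical below 0.35 rad and contact force between the fingers and tweezers above 1 N and horizontal distance between each of tip_fixed, tip_sprung and cup_small_rim below 0.028 m and z of tip_fixed in the frame of cup_small_rim between 0.012 and 0.09 m and contact force between each of tweezers, the arm and cup_small below 0.1 N and contact force between tweezers and cup_big below 0.1 N); the arm keeps its last pose, push and grip.
It fails at once if a bystander (canister, funnel, bowl or peg ring) is shifted by more than 20 mm (distance of any of canister, funnel, bowl, peg_ring from where it was at the start of the episode above 0.02 m).
It also fails if it takes over 56 s, if anything falls off the work surface, if the arm or the gripper's body presses on something with over 40 N, if the wrist force passes 120 N, or if a joint passes its speed limit or range.

## Robot

A 7-joint arm with a two-finger parallel gripper is mounted at the origin on the work surface. World frame = base frame: x ahead of the robot, y to its left, z up, the work surface at z = 0. Lengths are in mm, angles in rad, forces in N, time in s.
With the tool pointing down it reaches from about 350 to 775 mm from the base axis. Payload 3.1 kg.
Tool frame: the origin (TCP) lies midway between the tips of the shut fingers; the grasp point (between the pads) lies 19 mm behind it; z points along the fingers, y is the line along which they close (so a half turn about z gives the same grasp; the last joint's range is limited). The gripper opens to 85 mm and grips with 20 to 120 N. Pads are 22 mm wide; open, the fingers measure 114 mm over their backs; the gripper's body (76 mm by 85 mm) begins 54 mm behind the grasp point. The pads swing forward as they close: fully open they stand 13 mm farther back than shut.
Start: joints at [1.086, 0.311, 0.014, 1.512, -0.004, 1.319, -0.027], TCP at [235.693, -496.957, 231.304] pointing down, gripper open.
Joint ranges: [-2.7, 2.7], [-0.3, 1.91], [-1.27, 1.3], [0.12, 2.57], [-1.44, 4.58], [0.2, 2.03], [-3.05, 3.05]. Speed limits (rad/s): [2.79, 2.79, 3.14, 3.14, 3.14, 3.14, 3.14].

## Interface

Orientations are given as [roll, pitch, yaw] about the fixed x, y, z axes, in that order (R = Rz(yaw) Ry(pitch) Rx(roll)).
In Python, from plant import ctrl gives the robot as it stands.
- The arm moves only by the tool arm_command, never from a script. Its argument "rows" is a list of rows, each a list of 7 numbers: the closure, from 0 (fully open) to 1 (shut), then the shift along the tool's x, y, z in units of 50 mm (1.0 is 50 mm), then the turn, a rotation vector about the tool's x, y, z in units of 5 degrees (1.0 is 5 degrees). A call has 1 to 10 rows; each row shifts and turns the commanded pose from where the row before left it, along the tool's axes as they then stand; what a row does not reach is not made up. A row lasts 1/10 s, in which the tool goes at most 50 mm and 8.59 degrees, less where a joint would pass 70% of its speed; a pose out of reach is approached as far as the arm can. A call is refused whole if a number of a shift passes 1 or a number of a turn 1, either way. A call with a gripper value outside its range is refused whole. The fingers move at their own pace and stop on an object; the grip force is fixed at half the most. Time passes only in rows, so rows that do not move let the fingers close. It gives the time, the measured TCP pose, the force, the opening and the grip force at its end, in the units of the state.
- ctrl.state(): the state, without advancing time (a new reading comes with each control period).
- ctrl.grab_frame(name): name is "scene" or "top" or "wrist"; returns the picture (384x512x3 uint8, red, green, blue); there is no depth.
- ctrl.camera_model(name): a dict with "K" (3x3 intrinsics, pixels), "R" (3x3) and "t" (3): a world point X has camera coordinates R X + t; the wrist camera has in their place "hand_eye" (4x4, takes a point from camera to tool coordinates, whose origin is the TCP and whose axes are the flange's). Camera axes: x right, y down, z forward; pixel columns grow to the right and rows downward; lengths in mm; the calibration is good to about 2 mm. A picture is of the moment at which its call begins: read the wrist's pose just before it. camera_model takes no time and is no camera call.
- ctrl.close_job(): hands the job in; it is judged then, once.
The state is a dict: "time": time; "joint_pos": joint angles; "joint_velocities": joint speeds; "joint_torque": joint torques, N m; "position": TCP position; "tcp_rot": TCP orientation; "wrist_force": force on the tool from outside, world axes, zero at the start; "moment": the same for the moment, N m; "opening": finger opening in mm; "gripper_force": force on a finger pad.
Only numpy, scipy, OpenCV 4.12 (cv2) and the standard library are available. Lean on these libraries where they do the work, as an engineer would, in place of code of your own. Each camera call takes 0.05 s, during which the arm holds its last target. There are 200 camera calls.

## Working session

There is one attempt and no reset: what is moved stays moved. The work goes in short steps, Python scripts to look and compute and a tool call to move; the robot and the scene stay as the last step left them, time stands still between calls to the robot, and variables do not carry over. Pictures are saved under pics/ and viewed, at most 10 in all, crops included, and the job is handed in when it is done.

Besides the shell and the picture viewer there is one more tool, called after "Emit:" as name([rows], argument=value, ...), one row to a line, values as JSON. arm_command: Moves the arm, as the interface text tells. Its arguments: {"type":"object","properties":{"rows":{"type":"array","items":{"type":"array","items":{"type":"number"}}}},"required":["rows"]}

```bash
ls; mkdir -p pics; python3 - <<'E'
from plant import ctrl
import cv2,numpy as np
s=ctrl.state();print(s)
for n in("top","scene"):
    im=ctrl.grab_frame(n);cv2.imwrite(f"pics/{n}0.png",cv2.resize(im[:,:,::-1],(800,600),interpolation=cv2.INTER_CUBIC))
for n in("top","scene","wrist"):
    print(n,ctrl.camera_model(n))
E
```

```text
pics
{'time': 0.0, 'joint_pos': array([ 1.08630349,  0.31170895,  0.01395182,  1.51304394, -0.00443157,
        1.31922482, -0.02720932]), 'joint_velocities': array([-3.93371690e-05, -1.67615953e-03,  2.79652826e-04, -1.92171448e-04,
       -1.71188801e-04, -3.16187654e-04,  3.09991423e-04]), 'joint_torque': array([-2.98367295e-04, -3.79911518e+01,  1.45555981e-01, -2.30592352e+01,
        1.20178994e-02,  1.36529154e-02,  1.01930564e-05]), 'position': array([ 235.38105789, -496.27548315,  230.23546334]), 'tcp_rot': array([-3.13923896e+00,  5.32835305e-05,  4.42890770e-01]), 'wrist_force': array([ 0.14394825,  0.63195201, -0.32054129]), 'moment': array([-0.01756995, -0.03635746,  0.00436161]), 'gripper_force': 0.0, 'opening': 85.52606515087312}
top {'K': array([[470.83676064,   0.        , 259.92696709],
       [  0.        , 470.83676064, 194.70762846],
       [  0.        ,   0.        ,   1.        ]]), 'R': array([[ 0.0257668 , -0.99948365,  0.01919638],
       [-0.99264208, -0.02785366, -0.11783833],
       [ 0.11831217, -0.01601881, -0.99284723]]), 't': array([-128.50773118,  6
[... 227 characters left out ...]
0747381, -0.01483949],
       [ 0.69047989,  0.49457255, -0.52785937],
       [-0.41889342, -0.32153387, -0.84920214]]), 't': array([ 436.65725108, -305.71215922, 1244.61961326])}
wrist {'K': array([[312.93141759,   0.        , 254.32319478],
       [  0.        , 312.93141759, 190.40778073],
       [  0.        ,   0.        ,   1.        ]]), 'hand_eye': array([[ 8.47912143e-04, -9.66170695e-01, -2.57902053e-01,
         6.46824891e+01],
       [ 9.99999424e-01,  9.88998226e-04, -4.17326843e-04,
         7.58835564e-01],
       [ 6.58273639e-04, -2.57901550e-01,  9.66170977e-01,
        -1.42550574e+02],
       [ 0.00000000e+00,  0.00000000e+00,  0.00000000e+00,
         1.00000000e+00]])}
```

View pics/top0.png

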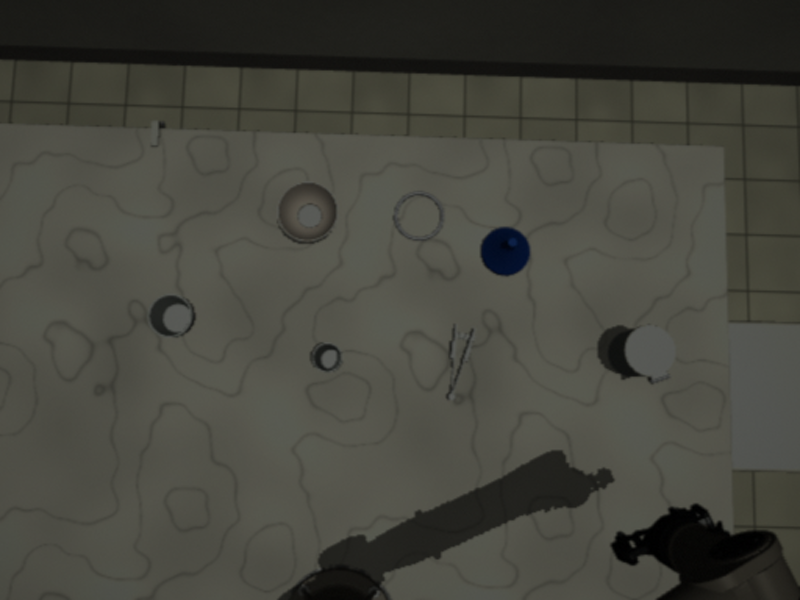

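View pics/scene0.png

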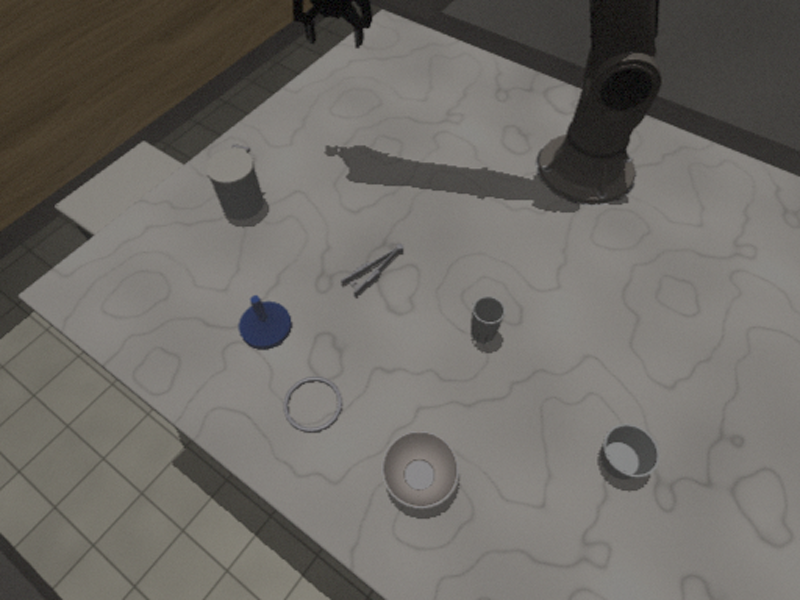

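The top view shows the wide cup at about (172,316), the narrow cup at (326,357) and the tweezers with bow at (451,397) and tips at (455,327)/(470,331). All are in the enlarged picture. The bystanders are clear of the cups. Next I'll zoom in on these crops.

```bash
cat > h.py <<'E'
from plant import ctrl
import cv2,numpy as np
from scipy.spatial.transform import Rotation as Ro
def ray(n,u,v,z,T=None):
    c=ctrl.camera_model(n);d=np.linalg.solve(c["K"],[u,v,1.])
    if n=="wrist":
        M=T@c["hand_eye"];o=M[:3,3];d=M[:3,:3]@d
    else:
        o=-c["R"].T@c["t"];d=c["R"].T@d
    return o+d*(z-o[2])/d[2]
def pose(s):
    T=np.eye(4);T[:3,:3]=Ro.from_euler("xyz",s["tcp_rot"]).as_matrix();T[:3,3]=s["position"];return T
def crop(im,x,y,w,h,k):
    c=im[y:y+h,x:x+w,::-1];c=cv2.resize(c,None,fx=k,fy=k,interpolation=cv2.INTER_CUBIC)
    return np.clip(c.astype(float)*1.8,0,255).astype(np.uint8)
E
python3 - <<'E'
from h import *
im=ctrl.grab_frame("top");sc=ctrl.grab_frame("scene")
a=np.hstack([crop(im,85,180,50,40,8),crop(im,185,205,50,40,8)])
b=np.hstack([crop(im,270,203,50,60,5),crop(sc,370,265,60,50,5)[:,:],])if 0 else None
t=crop(im,270,200,50,64,4.5)
s1=crop(sc,375,265,50,60,4.5)[:288];s2=crop(sc,290,180,50,60,4.5)
h=min(len(t),len(s1),len(s2));r=np.hstack([t[:h],s1[:h],s2[:h]])
r=np.pad(r,((0,0),(0,800-r.shape[1]),(0,0)))
cv2.imwrite("pics/c1.png",np.vstack([a,r]));print(a.shape,t.shape,h)
for nm,u,v,z in[("big",172,316,55),("small",325,356,85),("bow",451,397,10),("t1",455,326,10),("t2",471,331,10)]:
    print(nm,ray("top",u*.64,v*.64,z).round(1))
E
```

```text
(320, 800, 3) (288, 225, 3) 270
big [567.1 326.2  55. ]
small [498.6  34.4  85. ]
bow [ 429.7 -203.7   10. ]
t1 [ 567.  -208.9   10. ]
t2 [ 558.1 -240.3   10. ]
```

View pics/c1.png

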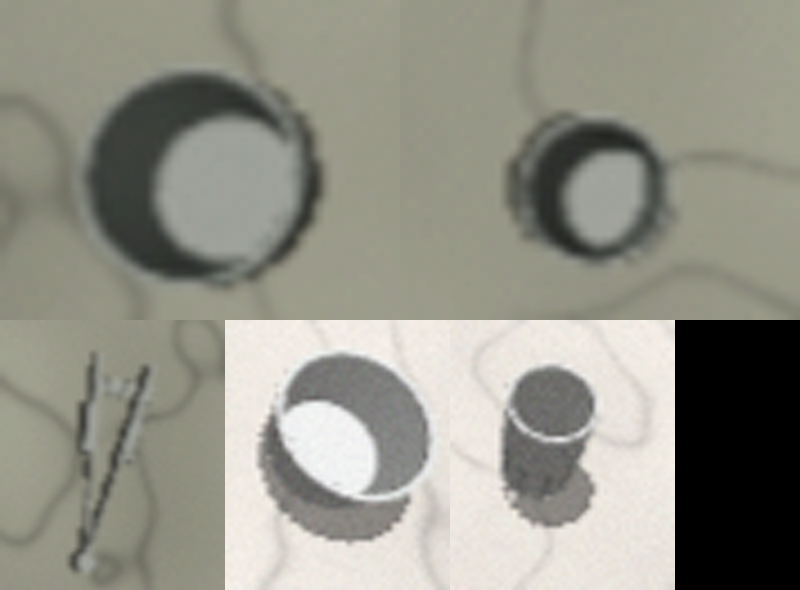

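```bash
cat >> h.py <<'E'
def go(x,y,z=None,yaw=None):
    s=ctrl.state();T=pose(s);p=s["position"]
    z=p[2] if z is None else z
    d=T[:3,:3].T@(np.array([x,y,z])-p)/50
    print("shift units",d.round(3),end=" ")
    if yaw is not None: print("turn z units",round(-np.degrees(yaw-s["tcp_rot"][2])/5,2),end="")
    print(" pos",p.round(1),"rot",s["tcp_rot"].round(4),"open",round(s["opening"],1),"t",round(s["time"],2))
E
python3 - <<'E'
from h import *
for nm,n,u,v,z in[("big","top",108.7,201.7,55),("big","scene",403.7,288,55),("small","top",258.3-.5-.3,228.5,85),("small","scene",312.3,198.1,85),("bow","top",288.1,253.6,18),("t+","top",290.5,207,18),("t-","top",302.3,210.3,18)]:
    print(nm,ray(n,u,v,z).round(1))
go(498,34,230)
E
```

```text
big [568.6 330.3  55. ]
big [568.7 333.8  55. ]
small [ 500.5 -107.1   85. ]
small [496.9  33.7  85. ]
bow [ 431.1 -201.4   18. ]
t+ [ 571.2 -206.1   18. ]
t- [ 562.2 -242.    18. ]
shift units [ 9.291 -7.337  0.022]  pos [ 235.5 -496.6  230.6] rot [-3.1402e+00  1.0000e-04  4.4290e-01] open 85.7 t 0.2
```

Emit:
arm_command([
  [0, 0.77, -0.61, 0, 0, 0, 0],
  [0, 0.77, -0.61, 0, 0, 0, 0],
  [0, 0.77, -0.61, 0, 0, 0, 0],
  [0, 0.77, -0.61, 0, 0, 0, 0],
  [0, 0.77, -0.61, 0, 0, 0, 0],
  [0, 0.77, -0.61, 0, 0, 0, 0],
  [0, 0.77, -0.61, 0, 0, 0, 0],
  [0, 0.77, -0.61, 0, 0, 0, 0],
  [0, 0.77, -0.61, 0, 0, 0, 0],
  [0, 0.77, -0.61, 0, 0, 0, 0],
])

```text
time: 1.2
position: [453.2, -54.7, 231.4]
tcp_rot: [3.141, -0.0, 0.442]
wrist_force: [1.0, -0.7, 0.2]
opening: 85.3
gripper_force: 0.0
```

Emit:
arm_command([
  [0, 0.77, -0.6, 0, 0, 0, 0],
  [0, 0.77, -0.6, 0, 0, 0, 0],
  [0, 0, 0, 0, 0, 0, 0],
  [0, 0, 0, 0, 0, 0, 0],
  [0, 0, 0, 0, 0, 0, 0],
])

```text
time: 1.7
position: [496.3, 29.2, 230.9]
tcp_rot: [3.141, 0.001, 0.441]
wrist_force: [0.3, -0.5, -0.2]
opening: 85.3
gripper_force: 0.0
```

```bash
python3 - <<'E'
from h import *
go(498,34,230)
s=ctrl.state();print(s["joint_pos"].round(2))
im=ctrl.grab_frame("wrist");np.save("w1.npy",pose(s))
cv2.imwrite("pics/w1.png",crop(im,0,0,512,384,1.5625))
E
```

```text
shift units [ 0.072 -0.073  0.018]  pos [496.3  29.2 230.9] rot [3.1408e+00 1.5000e-03 4.4080e-01] open 85.3 t 1.7
[ 0.29  0.24 -0.47  1.64  0.11  1.3  -1.33]
```

View pics/w1.png

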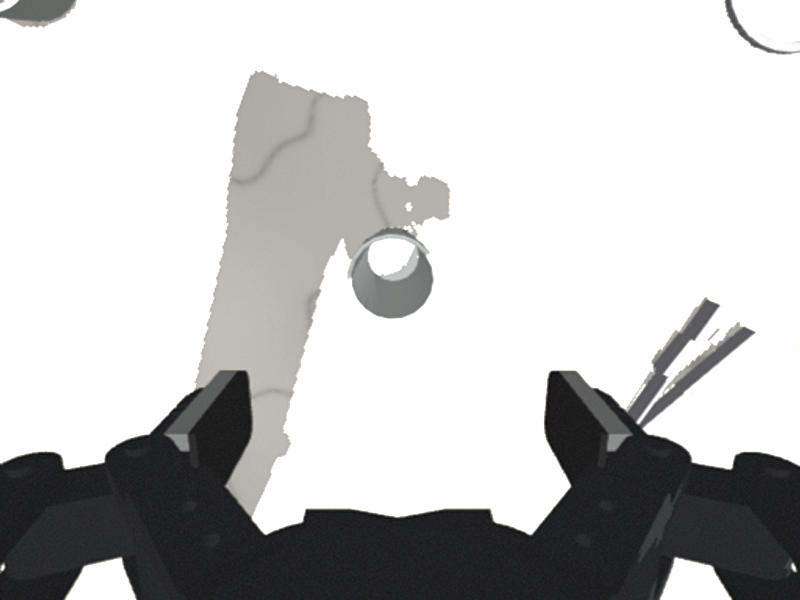

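The narrow cup's rim is centred at about (391,277) in the enlarged wrist view (spanning x 349–434), with its floor at (393,257).

```bash
python3 - <<'E'
from h import *
T=np.load("w1.npy");k=1.5625
f=lambda u,v,z:ray("wrist",(u+.5)/k-.5,(v+.5)/k-.5,z,T)
print(f(391.5,277,85),np.linalg.norm(f(349,277,85)-f(434,277,85)), f(393,257,3))
print(ray("top",208.3,228.5,85))
go(*f(391.5,277,85)[:2],100)
E
```

```text
[495.4367575   32.04922136  85.        ] 51.32084052996582 [493.13611748  30.79354425   3.        ]
[496.71432551  33.46669799  85.        ]
shift units [ 0.016 -0.07   2.621]  pos [496.3  28.7 231. ] rot [3.1407e+00 1.3000e-03 4.3980e-01] open 85.1 t 1.75
```

Emit:
arm_command([
  [0, 0, -0.08, 0.6, 0, 0, 0],
  [0, 0, 0, 0.6, 0, 0, 0],
  [0, 0, 0, 0.6, 0, 0, 0],
  [0, 0, 0, 0.6, 0, 0, 0],
  [0, 0, 0, 0.6, 0, 0, 0],
  [0, 0, 0, 0.4, 0, 0, 0],
  [0, 0, 0, 0.2, 0, 0, 0],
  [0, 0, 0, 0, 0, 0, 0],
  [0, 0, 0, 0, 0, 0, 0],
])

```text
time: 2.65
position: [495.8, 33.8, 52.2]
tcp_rot: [3.141, -0.001, 0.442]
wrist_force: [0.7, 0.7, 0.0]
opening: 85.4
gripper_force: 0.0
```

Emit:
arm_command([
  [0.2, 0, 0, 0, 0, 0, 0],
  [0.3, 0, 0, 0, 0, 0, 0],
  [0.35, 0, 0, 0, 0, 0, 0],
  [0.4, 0, 0, 0, 0, 0, 0],
  [0.45, 0, 0, 0, 0, 0, 0],
  [0.5, 0, 0, 0, 0, 0, 0],
  [0.5, 0, 0, 0, 0, 0, 0],
  [0.5, 0, 0, 0, 0, 0, 0],
  [0.5, 0, 0, 0, 0, 0, 0],
  [0.5, 0, 0, 0, 0, 0, 0],
])

```text
time: 3.65
position: [496.2, 34.4, 52.6]
tcp_rot: [3.14, -0.002, 0.443]
wrist_force: [-0.8, 0.2, 4.9]
opening: 52.9
gripper_force: 62.0
```

Emit:
arm_command([
  [0.5, 0, 0, -0.2, 0, 0, 0],
  [0.5, 0, 0, -0.5, 0, 0, 0],
  [0.5, 0, 0, -0.6, 0, 0, 0],
  [0.5, 0, 0, -0.6, 0, 0, 0],
  [0.5, 0, 0, -0.5, 0, 0, 0],
  [0.5, 0.1, -0.22, -0.2, 0, 0, 0],
  [0.5, 0.2, -0.45, 0, 0, 0, 0],
  [0.5, 0.25, -0.55, 0, 0, 0, 0],
  [0.5, 0.25, -0.55, 0, 0, 0, 0],
  [0.5, 0.25, -0.55, 0, 0, 0, 0],
])

```text
time: 4.65
position: [491.5, 163.8, 180.6]
tcp_rot: [-3.141, 0.002, 0.444]
wrist_force: [-0.0, 0.3, -0.5]
opening: 53.5
gripper_force: 63.0
```

Emit:
arm_command([
  [0.5, 0.25, -0.55, 0, 0, 0, 0],
  [0.5, 0.25, -0.55, 0, 0, 0, 0],
  [0.5, 0.25, -0.55, 0, 0, 0, 0],
  [0.5, 0.2, -0.45, 0, 0, 0, 0],
  [0.5, 0.1, -0.3, 0, 0, 0, 0],
  [0.5, 0, 0, 0, 0, 0, 0],
  [0.5, 0, 0, 0, 0, 0, 0],
  [0.5, 0, 0, 0, 0, 0, 0],
])

```text
time: 5.45
position: [489.3, 290.5, 180.9]
tcp_rot: [3.14, 0.001, 0.44]
wrist_force: [-0.1, 0.4, -1.2]
opening: 53.0
gripper_force: 63.0
```

```bash
python3 - <<'E'
from h import *
go(568,332,180)
s=ctrl.state();print(s["gripper_force"])
im=ctrl.grab_frame("wrist");np.save("w2.npy",pose(s))
cv2.imwrite("pics/w2.png",cv2.convertScaleAbs(crop(im,0,0,512,384,1.5625),alpha=.6))
E
```

```text
shift units [ 1.778 -0.08   0.017]  pos [489.3 290.5 180.9] rot [3.1398e+00 1.0000e-03 4.4020e-01] open 53.0 t 5.45
62.995254946290515
```

View pics/w2.png

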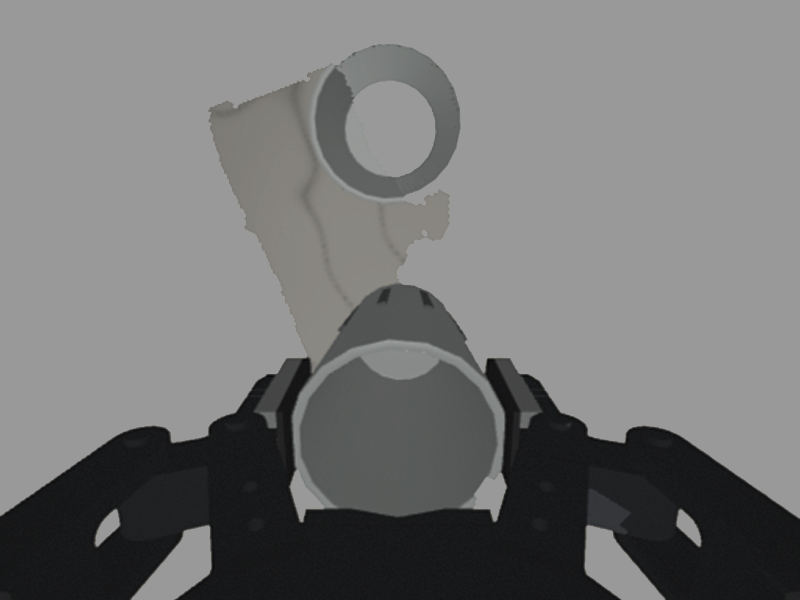

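The wide cup's inner rim is centred at about (388,122) and its floor at (390.5,128.5). The narrow cup is held squarely, with its rim spanning x 293–505 and its far edge at y 340.

```bash
python3 - <<'E'
from h import *
T=np.load("w2.npy");k=1.5625
f=lambda u,v,z:ray("wrist",(u+.5)/k-.5,(v+.5)/k-.5,z,T)
loc=lambda p:(np.linalg.inv(T)@np.r_[p,1])[:3].round(1)
c=f(388,122,55);fl=f(390.5,128.5,5)
print("rim",c,loc(c),"w",np.linalg.norm(f(315,122,55)-f(460,122,55)),np.linalg.norm(f(388,44,55)-f(388,198,55)))
print("floor",fl,loc(fl),"w",np.linalg.norm(f(345,128,5)-f(436,128,5)))
print("held rim far",loc(f(399,340,213)),"L",loc(f(293,440,213)),"R",loc(f(505,440,213)))
print("held foot far edge",loc(f(400,284,128)))
for h in(208,213,218): print(loc(f(399,340,h)))
E
```

```text
rim [566.42794925 331.47022013  55.        ] [ 87.4  -4.4 125.8] w 75.16354629939363 75.42158721842634
floor [567.05420643 331.04899536   5.        ] [ 87.8  -3.9 175.8] w 56.12757895133871
held rim far [ 24.7   1.  -32.1] L [ -2.1 -25.8 -32.1] R [ -2.1  28.  -32. ]
held foot far edge [18.4  1.6 52.9]
[ 22.9   1.1 -27.1]
[ 24.7   1.  -32.1]
[ 26.6   1.  -37.1]
```

Emit:
arm_command([
  [0.5, 0.3, -0.11, 0, 0, 0, 0],
  [0.5, 0.5, 0, 0, 0, 0, 0],
  [0.5, 0.5, 0, 0, 0, 0, 0],
  [0.5, 0.4, 0, 0, 0, 0, 0],
  [0.5, 0.12, 0, 0, 0, 0, 0],
  [0.5, 0, 0, 0.2, 0, 0, 0],
  [0.5, 0, 0, 0.4, 0, 0, 0],
  [0.5, 0, 0, 0.4, 0, 0, 0],
  [0.5, 0, 0, 0, 0, 0, 0],
  [0.5, 0, 0, 0, 0, 0, 0],
])

```text
time: 6.5
position: [567.8, 335.7, 131.0]
tcp_rot: [3.141, 0.002, 0.443]
wrist_force: [0.2, -0.3, -1.6]
opening: 53.2
gripper_force: 63.0
```

```bash
python3 - <<'E'
from h import *
T=np.load("w2.npy")
q=T@np.r_[91,-5.3,0,1];go(q[0],q[1],59.5)
E
```

```text
shift units [0.017 0.042 1.431]  pos [567.8 335.7 131. ] rot [3.1411e+00 1.7000e-03 4.4270e-01] open 53.2 t 6.5
```

Emit:
arm_command([
  [0.5, 0.02, 0.03, 0.2, 0, 0, 0],
  [0.5, 0, 0, 0.3, 0, 0, 0],
  [0.5, 0, 0, 0.3, 0, 0, 0],
  [0.5, 0, 0, 0.25, 0, 0, 0],
  [0.5, 0, 0, 0.2, 0, 0, 0],
  [0.5, 0, 0, 0.1, 0, 0, 0],
  [0.5, 0, 0, 0.08, 0, 0, 0],
  [0.5, 0, 0, 0, 0, 0, 0],
  [0.5, 0, 0, 0, 0, 0, 0],
])

```text
time: 7.4
position: [570.5, 336.0, 60.3]
tcp_rot: [-3.141, -0.001, 0.443]
wrist_force: [-0.5, -0.2, -0.5]
opening: 53.0
gripper_force: 63.1
```

Emit:
arm_command([
  [0.5, 0, 0, 0.02, 0, 0, 0],
  [0.5, 0, 0, 0.02, 0, 0, 0],
  [0.5, 0, 0, 0, 0, 0, 0],
])

```text
time: 7.7
position: [570.2, 335.7, 57.9]
tcp_rot: [3.142, -0.0, 0.443]
wrist_force: [0.2, -0.2, -1.1]
opening: 52.7
gripper_force: 63.1
```

Emit:
arm_command([
  [0.5, 0, 0, 0.02, 0, 0, 0],
  [0.5, 0, 0, 0, 0, 0, 0],
  [0.44, 0, 0, 0, 0, 0, 0],
  [0.4, 0, 0, 0, 0, 0, 0],
  [0.3, 0, 0, 0, 0, 0, 0],
  [0.1, 0, 0, 0, 0, 0, 0],
  [0, 0, 0, 0, 0, 0, 0],
  [0, 0, 0, 0, 0, 0, 0],
  [0, 0, 0, 0, 0, 0, 0],
])

```text
time: 8.6
position: [570.0, 335.7, 56.5]
tcp_rot: [3.142, 0.0, 0.443]
wrist_force: [-0.3, 0.4, -0.9]
opening: 85.4
gripper_force: 0.0
```

Emit:
arm_command([
  [0, 0, 0, -0.3, 0, 0, 0],
  [0, 0, 0, -0.5, 0, 0, 0],
  [0, 0, 0, -0.6, 0, 0, 0],
  [0, 0, 0, -0.6, 0, 0, 0],
  [0, 0, 0, -0.6, 0, 0, 0],
  [0, 0, 0, -0.3, 0, 0, 0],
  [0, 0, 0, 0, 0, 0, 0],
  [0, 0, 0, 0, 0, 0, 0],
])

```text
time: 9.4
position: [570.1, 335.7, 202.2]
tcp_rot: [3.142, -0.001, 0.443]
wrist_force: [-0.2, 0.0, -0.0]
opening: 85.6
gripper_force: 0.0
```

```bash
python3 - <<'E'
from h import *
s=ctrl.state();print(s["position"],s["joint_pos"].round(2))
im=ctrl.grab_frame("wrist");np.save("w3.npy",pose(s));sc=ctrl.grab_frame("scene")
a=cv2.convertScaleAbs(crop(im,150,60,210,250,2),alpha=.6);b=crop(sc,360,245,75,100,5)
cv2.imwrite("pics/w3.png",np.hstack([a,b]))
go(519.5,-214.5,150,-0.168)
E
```

```text
[570.07484818 335.74891988 202.21439339] [-0.26  0.61 -0.52  1.2   0.3   1.4  -1.88]
shift units [-5.612  9.501  1.028] turn z units 7.0 pos [569.5 335.1 200.3] rot [3.141e+00 2.700e-03 4.430e-01] open 85.6 t 9.5
```

View pics/w3.png

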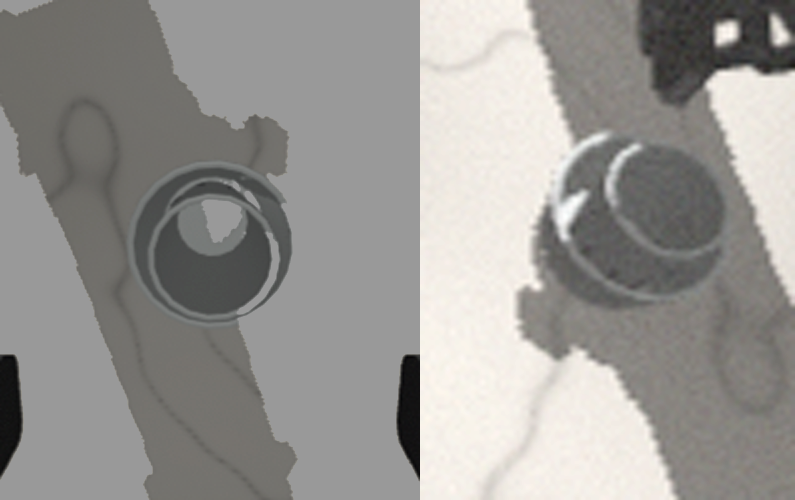

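The narrow cup stands nested in the wide cup: small rim centred at about (213,257) in the left crop, big rim at (211,243). Moving on to the tweezers.

Emit:
arm_command([
  [0, -0.18, 0.3, 0, 0, 0, 0],
  [0, -0.35, 0.6, 0, 0, 0, 0],
  [0, -0.47, 0.8, 0, 0, 0, 0],
  [0, -0.47, 0.8, 0, 0, 0, 0],
  [0, -0.47, 0.8, 0, 0, 0, 0],
  [0, -0.47, 0.8, 0, 0, 0, 0],
  [0, -0.47, 0.8, 0, 0, 0, 0],
  [0, -0.47, 0.8, 0, 0, 0, 0],
  [0, -0.47, 0.8, 0, 0, 0, 0],
  [0, -0.47, 0.8, 0, 0, 0, 0],
])

```text
time: 10.5
position: [531.3, -87.9, 200.5]
tcp_rot: [-3.14, 0.002, 0.443]
wrist_force: [0.4, 0.3, -0.4]
opening: 85.1
gripper_force: 0.0
```

Emit:
arm_command([
  [0, -0.47, 0.8, 0, 0, 0, 0],
  [0, -0.47, 0.8, 0, 0, 0, 0],
  [0, -0.35, 0.6, 0, 0, 0, 1],
  [0, 0, 0, 0.2, 0, 0, 1],
  [0, 0, 0, 0.2, 0, 0, 1],
  [0, 0, 0, 0.2, 0, 0, 1],
  [0, 0, 0, 0.2, 0, 0, 1],
  [0, 0, 0, 0, 0, 0, 1],
  [0, 0, 0, 0, 0, 0, 1],
  [0, 0, 0, 0, 0, 0, 0],
])

```text
time: 11.5
position: [520.5, -212.8, 160.3]
tcp_rot: [-3.141, 0.003, -0.168]
wrist_force: [0.1, -0.4, -0.5]
opening: 85.4
gripper_force: 0.0
```

Emit:
arm_command([
  [0, 0, 0, 0, 0, 0, 0],
  [0, 0, 0, 0, 0, 0, 0],
  [0, 0, 0, 0, 0, 0, 0],
])

```text
time: 11.8
position: [521.5, -213.0, 161.6]
tcp_rot: [-3.141, 0.0, -0.167]
wrist_force: [0.3, -0.5, -1.0]
opening: 85.5
gripper_force: 0.0
```

```bash
python3 - <<'E'
from h import *
T=np.load("w3.npy")
print("small",ray("wrist",256.25,188.25,90,T),"big",ray("wrist",255.25,181.25,55,T))
go(519.7,-216,150,-0.168)
s=ctrl.state();print(s["joint_pos"].round(2))
im=ctrl.grab_frame("wrist");np.save("w4.npy",pose(s))
cv2.imwrite("pics/w4.png",cv2.convertScaleAbs(crop(im,0,0,512,384,1.5625),alpha=.6))
E
```

```text
small [570.24009268 333.16335269  90.        ] big [567.9333435  332.90110846  55.        ]
shift units [-0.026  0.065  0.232] turn z units 0.01 pos [ 521.5 -213.   161.6] rot [-3.1415e+00  3.0000e-04 -1.6730e-01] open 85.5 t 11.8
[ 0.56  0.4  -0.28  1.57  0.12  1.18 -1.48]
```

View pics/w4.png

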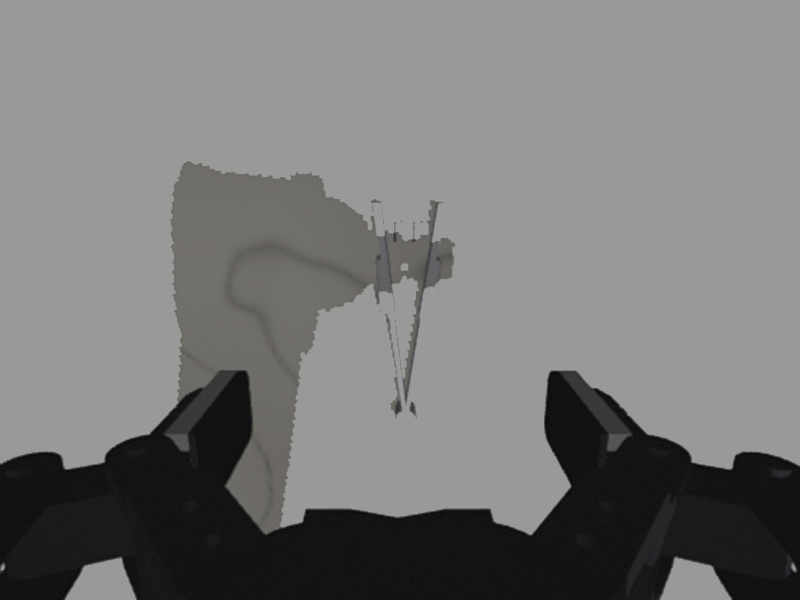

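The wrist view shows the tweezers upright in the picture: tips at (376,202) and (437,203), bow at (404,408), finger plates at y 237–290.

```bash
python3 - <<'E'
from h import *
T=np.load("w4.npy");k=1.5625
f=lambda u,v,z:(np.linalg.inv(T)@np.r_[ray("wrist",(u+.5)/k-.5,(v+.5)/k-.5,z,T),1])[:2]
a,b,c=f(376,202,18),f(437,203,18),f(404,405,18)
m=(a+b)/2;d=m-c;print(a,b,c,np.linalg.norm(a-b),np.linalg.norm(d),"ang",np.arctan2(d[1],d[0]))
print("grip from tip",m-49*d/np.linalg.norm(d),"plates",(f(377,237,18)+f(377,292,18))/2,(f(440,240,18)+f(440,287,18))/2)
E
```

```text
[ 45.76290075 -11.74108445] [45.22758348 23.38452112] [-82.72955285   4.91680243] 35.129684471643905 128.22798804096962 ang 0.0070571443280231586
grip from tip [-3.50353771  5.47592114] plates [  8.93905343 -11.53647733] [ 9.646276   25.93889129]
```

```bash
python3 - <<'E'
from h import *
s=ctrl.state();np.save("w5.npy",pose(s))
im=ctrl.grab_frame("wrist")
c=cv2.resize(im[115:275,200:320,::-1],None,fx=3.75,fy=3.75,interpolation=cv2.INTER_CUBIC)
cv2.imwrite("pics/w5.png",c);print(c.shape,s["position"])
E
```

```text
(600, 450, 3) [ 521.53425188 -213.03340799  161.71367703]
```

View pics/w5.png

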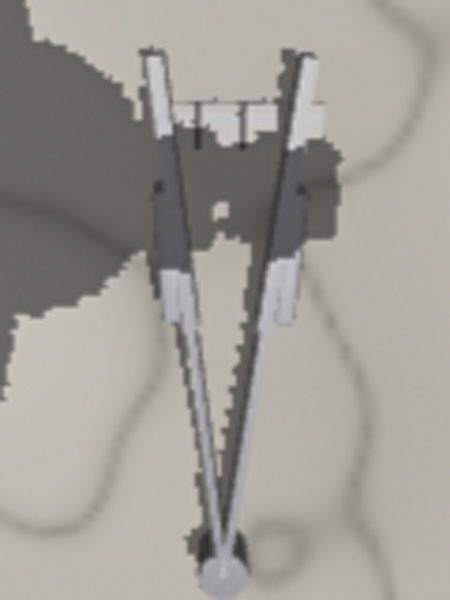

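The unsaturated crop shows both finger plates at y 187–323 (left outer edge x≈160, right ≈301), tips at (152,53) and (309,55), and the bow at (224,577).

```bash
python3 - <<'E'
from h import *
T=np.load("w5.npy");k=3.75
f=lambda u,v,z=18:(np.linalg.inv(T)@np.r_[ray("wrist",(u+.5)/k-.5+200,(v+.5)/k-.5+115,z,T),1])[:2]
a,b,c=f(152,53),f(309,55),f(224,577)
m=(a+b)/2;d=m-c;print(a,b,c,np.linalg.norm(a-b),np.linalg.norm(d),"ang",np.arctan2(d[1],d[0]))
pl=[f(156,187),f(306,190),f(165,321),f(296,324)]
print("grip",m-49*d/np.linalg.norm(d),"plates",np.mean(pl,0),pl)
E
```

```text
[ 46.05097503 -12.00621237] [45.61230593 25.66355996] [-93.34751816   5.96341554] 37.67232641828551 139.1818482063962 ang 0.006216786492271592
grip [-3.16741264  6.52405322] plates [-4.14865644  7.21449093] [array([ 13.49928214, -11.37093552]), array([12.78320393, 25.70097998]), array([-21.05632746,  -9.42324793]), array([-21.82078437,  23.95116718])]
```

Emit:
arm_command([
  [0, -0.07, 0.135, 0.4, 0, 0, 0],
  [0, 0, 0, 0.6, 0, 0, 0],
  [0, 0, 0, 0.6, 0, 0, 0],
  [0, 0, 0, 0.6, 0, 0, 0],
  [0, 0, 0, 0.5, 0, 0, 0],
  [0, 0, 0, 0.25, 0, 0, 0],
  [0, 0, 0, 0.1, 0, 0, 0],
  [0, 0, 0, 0, 0, 0, 0],
  [0, 0, 0, 0, 0, 0, 0],
])

```text
time: 12.8
position: [518.3, -219.5, 10.6]
tcp_rot: [3.141, -0.003, -0.168]
wrist_force: [-0.2, 0.1, -0.4]
opening: 85.8
gripper_force: 0.0
```

```bash
python3 - <<'E'
from h import *
T=np.load("w5.npy");q=T@np.r_[-3.6,6.8,0,1];go(q[0],q[1],3)
E
```

```text
shift units [-0.03  -0.003  0.152]  pos [ 518.3 -219.5   10.6] rot [ 3.141e+00 -2.700e-03 -1.679e-01] open 85.8 t 12.8
```

Emit:
arm_command([
  [0.3, -0.02, 0, 0.1, 0, 0, 0],
  [0.45, 0, 0, 0.05, 0, 0, 0],
  [0.5, 0, 0, 0, 0, 0, 0],
  [0.55, 0, 0, 0, 0, 0, 0],
  [0.6, 0, 0, 0, 0, 0, 0],
  [0.65, 0, 0, 0, 0, 0, 0],
  [0.65, 0, 0, 0, 0, 0, 0],
  [0.65, 0, 0, 0, 0, 0, 0],
])

```text
time: 13.6
position: [517.1, -218.1, 2.5]
tcp_rot: [-3.141, -0.002, -0.167]
wrist_force: [-0.1, 2.7, 5.2]
opening: 30.3
gripper_force: 6.6
```

Emit:
arm_command([
  [0.69, 0, 0, -0.01, 0, 0, 0],
  [0.72, 0, 0, -0.01, 0, 0, 0],
  [0.74, 0, 0, 0, 0, 0, 0],
  [0.74, 0, 0, 0, 0, 0, 0],
  [0.74, 0, 0, 0, 0, 0, 0],
])

```text
time: 14.1
position: [516.5, -219.0, 3.1]
tcp_rot: [3.142, -0.001, -0.168]
wrist_force: [1.0, 1.6, 3.5]
opening: 22.2
gripper_force: 10.0
```

Emit:
arm_command([
  [0.74, 0, 0, -0.1, 0, 0, 0],
  [0.74, 0, 0, -0.2, 0, 0, 0],
  [0.74, 0, 0, -0.4, 0, 0, 0],
  [0.74, 0, 0, -0.5, 0, 0, 0],
  [0.74, 0, 0, -0.5, 0, 0, 0],
  [0.74, 0, 0, -0.5, 0, 0, 0],
  [0.74, 0, 0, -0.5, 0, 0, 0],
  [0.74, 0, 0, -0.5, 0, 0, 0],
  [0.74, 0, 0, -0.3, 0, 0, 0],
  [0.74, 0, 0, -0.1, 0, 0, 0],
])

```text
time: 15.1
position: [516.4, -220.0, 184.9]
tcp_rot: [3.14, -0.003, -0.169]
wrist_force: [0.1, -0.7, -0.5]
opening: 22.1
gripper_force: 8.9
```

Emit:
arm_command([
  [0.74, 0, 0, 0, 0, 0, 0],
  [0.74, 0, 0, 0, 0, 0, 0],
  [0.74, 0, 0, 0, 0, 0, 0],
])

```text
time: 15.4
position: [515.0, -218.8, 181.3]
tcp_rot: [-3.141, 0.003, -0.168]
wrist_force: [0.3, -0.7, -1.5]
opening: 22.6
gripper_force: 8.9
```

```bash
python3 - <<'E'
from h import *
s=ctrl.state();np.save("w6.npy",pose(s));print(s["gripper_force"],s["joint_pos"].round(2))
im=ctrl.grab_frame("wrist");cv2.imwrite("pics/w6full.png",im[:,:,::-1])
c=cv2.resize(im[180:360,160:360,::-1],None,fx=3.2,fy=3.2,interpolation=cv2.INTER_CUBIC)
cv2.imwrite("pics/w6.png",np.clip(c*1.2,0,255).astype(np.uint8));go(520,330,200)
E
```

```text
8.896180540323257 [ 0.58  0.38 -0.28  1.55  0.11  1.23 -1.46]
shift units [ -1.741 -10.837  -0.361]  pos [ 515.1 -218.8  181.5] rot [-3.1411e+00  2.7000e-03 -1.6800e-01] open 22.5 t 15.45
```

View pics/w6.png

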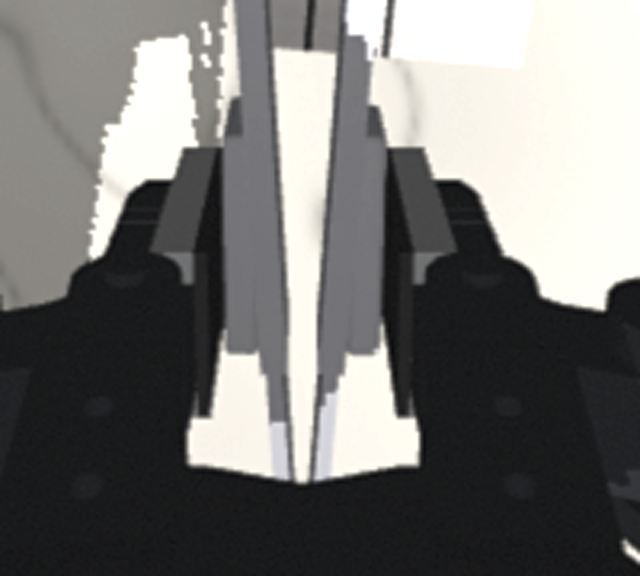

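The tweezers are held squarely with the plates parallel, and the sprung arm lies between the two gauge lines (x 311 and 388). Carrying them over.

Emit:
arm_command([
  [0.74, -0.02, -0.12, 0, 0, 0, 0],
  [0.74, -0.04, -0.25, 0, 0, 0, 0],
  [0.74, -0.06, -0.4, 0, 0, 0, 0],
  [0.74, -0.08, -0.53, 0, 0, 0, 0],
  [0.74, -0.08, -0.53, 0, 0, 0, 0],
  [0.74, -0.08, -0.53, 0, 0, 0, 0],
  [0.74, -0.08, -0.53, 0, 0, 0, 0],
  [0.74, -0.08, -0.53, 0, 0, 0, 0],
  [0.74, -0.08, -0.53, 0, 0, 0, 0],
  [0.74, -0.08, -0.53, 0, 0, 0, 0],
])

```text
time: 16.45
position: [519.4, 10.3, 182.8]
tcp_rot: [-3.141, 0.0, -0.166]
wrist_force: [1.2, 0.8, -1.0]
opening: 22.6
gripper_force: 8.9
```

Emit:
arm_command([
  [0.74, -0.08, -0.53, 0, 0, 0, 0],
  [0.74, -0.08, -0.53, 0, 0, 0, 0],
  [0.74, -0.08, -0.53, 0, 0, 0, 0],
  [0.74, -0.08, -0.53, 0, 0, 0, 0],
  [0.74, -0.08, -0.53, 0, 0, 0, 0],
  [0.74, -0.08, -0.53, 0, 0, 0, 0],
  [0.74, -0.08, -0.53, 0, 0, 0, 0],
  [0.74, -0.08, -0.53, 0, 0, 0, 0],
  [0.74, -0.08, -0.53, 0, 0, 0, 0],
  [0.74, -0.08, -0.53, 0, 0, 0, 0],
])

```text
time: 17.45
position: [523.6, 277.8, 182.7]
tcp_rot: [-3.141, 0.001, -0.167]
wrist_force: [1.0, -0.2, -2.0]
opening: 22.4
gripper_force: 8.9
```

Emit:
arm_command([
  [0.74, -0.06, -0.3, 0, 0, 0, 0],
  [0.74, 0, -0.15, 0, 0, 0, -0.5],
  [0.74, 0, 0, 0, 0, 0, -1],
  [0.74, 0, 0, 0, 0, 0, -1],
  [0.74, 0, 0, 0, 0, 0, -1],
  [0.74, 0, 0, 0, 0, 0, -1],
  [0.74, 0, 0, 0, 0, 0, -1],
  [0.74, 0, 0, 0, 0, 0, -1],
  [0.74, 0, 0, 0, 0, 0, -0.5],
  [0.74, 0, 0, 0, 0, 0, 0],
])

```text
time: 18.45
position: [526.1, 296.8, 182.6]
tcp_rot: [3.14, 0.001, 0.442]
wrist_force: [0.6, -0.2, -0.9]
opening: 22.3
gripper_force: 8.9
```

```bash
python3 - <<'E'
from h import *
go(525.3,311.8,122,.443);print(ctrl.state()["gripper_force"])
E
```

```text
shift units [ 0.116 -0.28   1.212] turn z units -0.01 pos [526.1 296.8 182.6] rot [3.1404e+00 6.0000e-04 4.4230e-01] open 22.3 t 18.45
8.90718698501587
```

Emit:
arm_command([
  [0.74, 0.05, -0.1, 0, 0, 0, 0],
  [0.74, 0.07, -0.18, 0, 0, 0, 0],
  [0.74, 0, 0, 0.1, 0, 0, 0],
  [0.74, 0, 0, 0.25, 0, 0, 0],
  [0.74, 0, 0, 0.3, 0, 0, 0],
  [0.74, 0, 0, 0.3, 0, 0, 0],
  [0.74, 0, 0, 0.15, 0, 0, 0],
  [0.74, 0, 0, 0.05, 0, 0, 0],
  [0.74, 0, 0, 0, 0, 0, 0],
  [0.74, 0, 0, 0, 0, 0, 0],
])

```text
time: 19.45
position: [525.5, 313.8, 125.9]
tcp_rot: [-3.141, -0.001, 0.443]
wrist_force: [-0.1, -0.1, -1.3]
opening: 22.3
gripper_force: 8.9
```

```bash
python3 - <<'E'
from h import *
go(525.3,311.8,122,.443)
s=ctrl.state();np.save("w7.npy",pose(s));im=ctrl.grab_frame("wrist");sc=ctrl.grab_frame("scene")
a=cv2.resize(im[60:260,170:340,::-1],None,fx=3,fy=3,interpolation=cv2.INTER_CUBIC)
b=cv2.resize(sc[240:315,350:420,::-1],(280,300),interpolation=cv2.INTER_CUBIC)
b=np.pad(b,((0,300),(0,0),(0,0)))
cv2.imwrite("pics/w7.png",np.hstack([a,b]))
T=pose(s);c=ctrl.camera_model("wrist");M=np.linalg.inv(T@c["hand_eye"])
def pr(p):
    q=c["K"]@(M@np.r_[p,1])[:3];return ((q[:2]/q[2]-[170,60]+.5)*3-.5).round()
print("rim ctr px",pr([570,333,90]),"tips",[pr((T@np.r_[49.5,y,-6,1])[:3]) for y in(-7,7)])
E
```

```text
shift units [-0.02   0.034  0.079] turn z units -0.0 pos [525.5 313.8 125.9] rot [-3.1414e+00 -1.3000e-03  4.4280e-01] open 22.3 t 19.45
rim ctr px [259. 231.] tips [array([201., 250.]), array([298., 250.])]
```

View pics/w7.png

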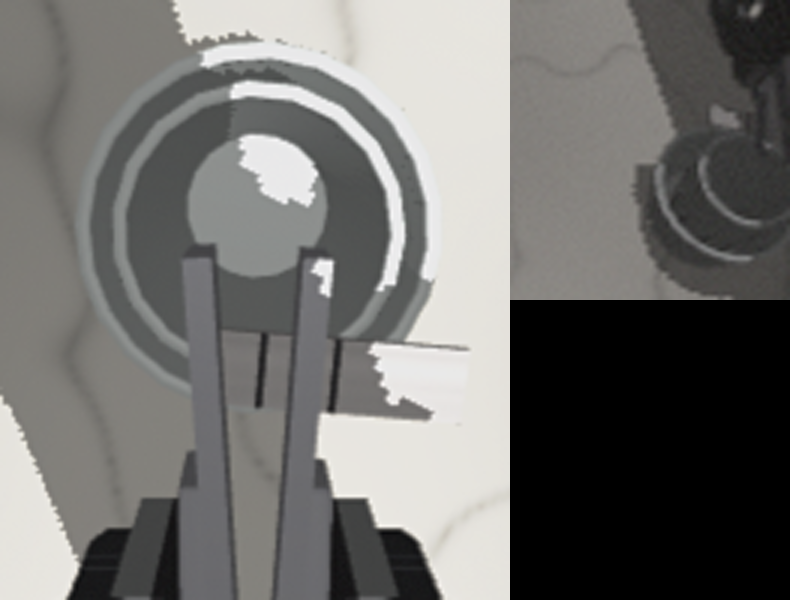

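Both tips are over the nested mouth: tips at (198,252) and (316,255), rim centred at (258,230). The tip gap works out to about 12 mm, and the sprung arm stands between the lines at x 262 and 336. Letting the arm settle, then handing in.

Emit:
arm_command([
  [0.74, 0, 0, 0, 0, 0, 0],
  [0.74, 0, 0, 0, 0, 0, 0],
  [0.74, 0, 0, 0, 0, 0, 0],
  [0.74, 0, 0, 0, 0, 0, 0],
  [0.74, 0, 0, 0, 0, 0, 0],
])

```text
time: 20.05
position: [525.1, 313.4, 125.3]
tcp_rot: [3.142, 0.0, 0.443]
wrist_force: [0.9, -0.5, -1.8]
opening: 22.5
gripper_force: 8.9
```

```bash
python3 -c "
from plant import ctrl
print(ctrl.close_job())"
```

```text
the job is handed in; nothing more can be done
None
```

I handed the job in at about 20 s (no verdict came back): the narrow cup stands nested in the wide cup, and the tweezers are held level and steady at about a 12 mm tip gap, tips about 40 mm above its rim.

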